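# Shut the fuse box and lock its two quarter-turn studs

### The arm

A 6-joint arm with a two-finger parallel gripper is mounted at the origin on a cart in front of the work surface, level with it; the furniture and walls round the work are solid. World frame = base frame: x ahead of the robot, y to its left, z up, the work surface at z = 0. Lengths are in m, angles in rad, forces in N, time in s.
With the tool pointing down it reaches from about 0.35 to 0.775 m from the base axis. Payload 5.5 kg.
Tool frame: the origin (TCP) lies between the finger pads; the fingertips stand 19 mm ahead of it and the grasp point (between the pads) is the TCP; z points along the fingers, y is the line along which they close (so a half turn about z gives the same grasp; the last joint's range is limited). The gripper opens to 85 mm and grips with 20 to 120 N. Pads are 22 mm wide; open, the fingers measure 114 mm over their backs; the gripper's body (76 mm by 85 mm) begins 54 mm behind the grasp point. The pads swing forward as they close: fully open they stand 13 mm farther back than shut.
Start: joints at [-1.474, 0.313, 0.046, 1.304, 0, 1.431], TCP at [0.135, -0.559, 0.25] pointing down, gripper open.
Joint ranges: [-2.76, 2.76], [-0.86, 1.69], [-1.03, 1.26], [-2.2, 2.34], [-1.47, 1.5], [-3.14, 3.14]. Speed limits (rad/s): [2.57, 2.57, 3.14, 3.14, 3.14, 3.14].

### API

Orientations are given as a unit quaternion [w, x, y, z].
In Python, from workcell import env gives the robot as it stands.
- The arm moves only by the tool carry_out, never from a script. Its argument "increments" is a list that holds one entry, the list of rows, each a list of 6 numbers: the shift along the tool's x, y, z each as a share of 50 cm, from -1 to 1, then the turn, a rotation vector about the tool's x, y, z each as a share of 2 pi rad, from -1 to 1. In form: [[[x, y, z, ax, ay, az], ...]]. A call has 1 to 5 rows; each row is the pose to reach, as a shift and turn from the pose commanded when the call began, along the tool's axes at that moment, turning the shorter way round; what a row does not reach only later rows make up. A row lasts 1/8 s, in which the tool goes at most 62.5 mm and 10.7 degrees, less where a joint would pass 70% of its speed; a pose out of reach is approached as far as the arm can. A call with a number of a shift or a turn outside -1 to 1 is refused whole. A call with a gripper value outside its range is refused whole. "jaw" is the closure, from 0 (fully open) to 1 (shut), set as the call begins (left out, the last holds). The fingers move at their own pace and stop on an object; "squeeze" is the grip in N (left out, the last holds). Time passes only in rows, so rows that repeat a pose let the fingers close. It gives the time, the measured TCP pose, the force, the opening and the grip force at its end, in the units of the state.
- env.get_state(): the state, without advancing time (a new reading comes with each control period).
- env.read_camera(name): name is "scene" or "top" or "wrist"; returns a dict with "frame" (480x640x3 uint8, blue, green, red), "z_map" (480x640 float32, m along the optical axis (not along the pixel's ray), 0 where there is no reading), "intrinsics" (3x3 intrinsics, pixels), "R" (3x3) and "t" (3): a world point X has camera coordinates R X + t; the wrist camera has in their place "T_tool_cam" (4x4, takes a point from camera to tool coordinates, whose origin is the TCP and whose axes are the flange's). Camera axes: x right, y down, z forward; pixel columns grow to the right and rows downward; lengths in m; the calibration is good to about 2 mm. A picture is of the moment at which its call begins: read the wrist's pose just before it.
- env.hand_in(): hands the job in; it is judged then, once.
Trained networks look in the newest picture that a camera, given by its name, has taken for a name from the list of things; names that differ only in an ending like _2 or _b are one class to them, and where a whole thing is asked for, a point or a joint stands for the part that bears it (a point fixed in the world has none). Each returns a list of dicts, best first, with "score" (0 to 1); they miss things now and then, are a little off and sometimes report something else, mostly with a low value. They report only what shows in the picture. A call takes as long as a camera call.
- env.find_in(camera, name): "position" ([x, y, z] in m, in world coordinates, good to about 4 mm: the middle of the surface that is visible of it).
The state is a dict: "clock": time; "joint_pos": joint angles; "qvel": joint speeds; "tau": joint torques, N m; "tcp_pos": TCP position; "orientation": TCP orientation; "wrist_force": force on the tool from outside, world axes, zero at the start; "ft_torque": the same for the moment, N m; "finger_gap": finger opening in m; "grip_force": force on a finger pad.
Only numpy, scipy, OpenCV 4.12 (cv2) and the standard library are available. Lean on these libraries where they do the work, as an engineer would, in place of code of your own. Each camera call takes 0.05 s, during which the arm holds its last target. There are 200 camera calls.

### The job

The fuse and relay box on the tool cart has been serviced: swing its cover shut, then lock both wing studs. Press each stud straight down with its wing along the cover's free edge (at the red marks) until you feel it meet the bottom, turn it a quarter turn clockwise so that the wing points at the hinge (green mark), and let go so that it springs up into its catch. Press with feel: the keepers inside sit at different depths and are thin, so do not drive a stud hard against the bottom or force it round when it is not fully down, and leave the other things on the cart alone.

Things in the scene. Friction and masses are not known exactly. Their poses are not given: they have to be found in the camera images.
- fuse_box: black fuse and relay box, case 88 mm (x) by 128 mm (y), fixed on its foot plate; origin at the centre of its underside; x points to the hinge side (to the robot's left), y roughly back to the robot, z up. The top edge, on which the shut cover lies, is 94 mm above the origin. A socket rack, 170 mm high, stands close on its hinge side
- cover (a joint): grey cover of the box, 90 x 132 x 6 mm, hinged along its left edge by the rack (axis along the box's y at x = +46, z = 94 mm in the box frame). Rad: 0 shut, grows as the free edge rises (starts at 0.5 to 0.85). A stiff hinge keeps it where it is left; 1 to 4 N at the free edge moves it. Shut, its top face is 100 mm above the box's origin
- cover_edge (a point): middle of the black push pad on the cover's top face, 11 mm in from its free edge (across from the hinge), 80 mm from the hinge axis, midway between the studs
- stud_near: near (closer to the robot) captive quarter-turn stud with a bright wing head; origin on its axis, in the cover's top face while the stud is up (moves down with it); z out of the cover. Wing: flat bar 10 mm thick, 34 mm long (along this frame's y), 20 to 40 mm above the origin on a 12 mm neck. Cover shut: axis at x = -22 mm, y = +37 mm in the box frame
- stud_far: far captive quarter-turn stud with a bright wing head; origin on its axis, in the cover's top face while the stud is up (moves down with it); z out of the cover. Wing: flat bar 10 mm thick, 34 mm long (along this frame's y), 20 to 40 mm above the origin on a 12 mm neck. Cover shut: axis at x = -22 mm, y = -37 mm in the box frame
- turn_near (a joint): rotation of the near stud, rad, growing clockwise seen from above: 0 with the wing along the free edge (along the box's y, at the red marks), its cross bar in line with the keeper's slot; 1.57 with the wing pointing at the hinge (green mark). Turns lightly while up, starts up to 0.3 off 0; below the keeper's lip a stop ends the turn a little past 1.57
- turn_far (a joint): the same for the far stud
- press_near (a joint): how far the near stud is pushed into the cover, m: 0 up. Its damped spring gives 4 N at 0 and 0.35 N more per mm. The cross bar at its lower end passes the keeper's slot and can turn only below the keeper's lip, 9 to 18 mm down, different on every stud and not to be seen; 1.2 mm farther is a stiff bottom. Turned to 1.57 and let go, it springs up 2 mm into a notch
- press_far (a joint): the same for the far stud, whose keeper sits at a depth of its own. Either cross bar is 28 x 8 x 4 mm and its slot is 10 mm wide; caught in the notch, a stud stays 6.5 to 16 mm down
- keeper_rail: thin steel rail across the inside of the box under the studs, fixed, which carries the two keepers; origin at the middle of its underside, 50 mm above the box's underside. A keeper bends when the stud pushes on it, down or sideways, with more than 18 N
- black_tape: roll of black tape, 62 mm across, 18 mm high, a bystander behind the box; origin under its centre
- torch: black pocket torch 112 mm long, 32 mm thick, a bystander on the cart's front edge; origin under its centre

How it is judged:
By the outcome, as a careful person would: the job done as asked, in the order asked, and still so for the second after the job is handed in, with the robot touching nothing.
It also fails if it takes over 70 s, if anything falls off the work surface, if the arm or the gripper's body presses on something with over 40 N, if the wrist force passes 120 N, or if a joint passes its speed limit or range.

## Working session

There is one attempt and no reset: what is moved stays moved. The work goes in short steps, Python scripts to look and compute and a tool call to move; the robot and the scene stay as the last step left them, time stands still between calls to the robot, and variables do not carry over. Pictures are saved under pics/ and viewed, at most 10 in all, crops included, and the job is handed in when it is done.

Besides the shell and the picture viewer there is one more tool, called after ">>>" by a JSON object that holds its "method" and its "body". carry_out: Moves the arm, as the interface text tells. Its arguments: {"type":"object","properties":{"increments":{"type":"array","items":{"type":"array","items":{"type":"array","items":{"type":"number","minimum":-1,"maximum":1}}}},"jaw":{"type":"number"},"squeeze":{"type":"number"}},"required":["increments"]}

```bash
mkdir -p pics
cat > h.py <<'E'
import numpy as np, cv2
from workcell import env
def cam(n,fn=None):
    s=env.get_state(); c=env.read_camera(n)
    if fn: cv2.imwrite('pics/'+fn,c['frame'])
    return s,c
def world(c,u,v,z=None):
    K=c['intrinsics'];z=c['z_map'][int(v),int(u)] if z is None else z
    p=np.array([(u-K[0,2])/K[0,0]*z,(v-K[1,2])/K[1,1]*z,z])
    return c['R'].T@(p-c['t'])
E
python3 - <<'E'
from h import *
np.set_printoptions(precision=4,suppress=True)
for n in ['scene','top']:
    s,c=cam(n,n+'0.png'); print(n, 'campos',-c['R'].T@c['t'])
    for k in ['fuse_box','cover_edge','stud_near','stud_far','black_tape','torch','keeper_rail']:
        print(k,[(np.round(d['position'],4).tolist(),round(d['score'],2)) for d in env.find_in(n,k)[:3]])
print(s)
E
```

```text
scene campos [ 0.1891 -0.9093  0.5939]
fuse_box [([0.4481, -0.3828, 0.07], 0.65)]
cover_edge [([0.4577, -0.3659, 0.1531], 0.78)]
stud_near [([0.4291, -0.3671, 0.1685], 0.91)]
stud_far [([0.5019, -0.339, 0.1666], 0.58), ([0.4466, -0.3814, 0.0717], 0.25)]
black_tape [([0.6272, -0.31, 0.0164], 0.76)]
torch [([0.3612, -0.252, 0.0261], 0.58)]
keeper_rail [([0.4959, -0.3624, 0.0704], 0.72)]
top campos [ 0.3921 -0.3062  0.9326]
fuse_box [([0.4588, -0.3565, 0.1288], 0.57)]
cover_edge [([0.4625, -0.3507, 0.1416], 0.95)]
stud_near [([0.5016, -0.34, 0.1706], 0.73), ([0.4322, -0.3639, 0.1693], 0.59), ([0.4987, -0.3308, 0.1695], 0.49)]
stud_far [([0.4971, -0.3305, 0.1712], 0.8)]
black_tape [([0.6252, -0.2992, 0.0185], 0.61)]
torch [([0.3632, -0.2441, 0.0284], 0.92)]
keeper_rail []
{'clock': 0.4, 'joint_pos': array([-1.4736,  0.3134,  0.0459,  1.3036, -0.    ,  1.4312]), 'qvel': array([-0.0007, -0.0015,  0.0015,  0.0001, -0.0023, -0.0001]), 'tau': array([ -0.0013, -47.989 ,  29.8396,   0.0049,  -0.0002,   0.    ]), 'tcp_pos': array([ 0.1349, -0.5589,  0.2501]), 'orientation': array([-0.0001,  0.993 ,  0.1181,  0.    ]), 'wrist_force': array([-0.1226, -0.1759, -0.7509]), 'ft_torque': array([-0.007 ,  0.0434,  0.016 ]), 'grip_force': 0.0, 'finger_gap': 0.08554209093344828}
```

View pics/scene0.png

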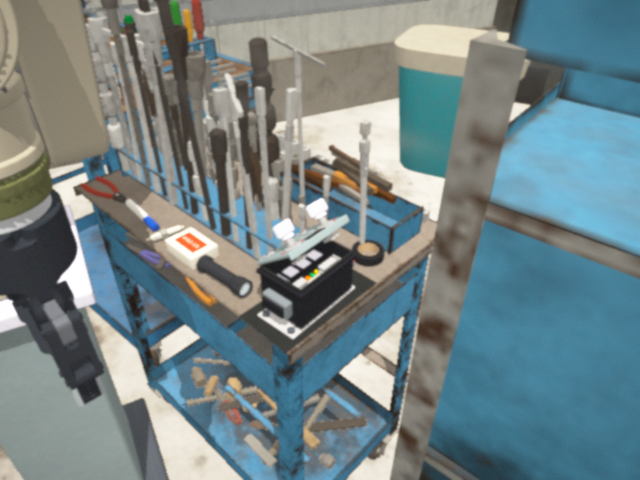

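View pics/top0.png

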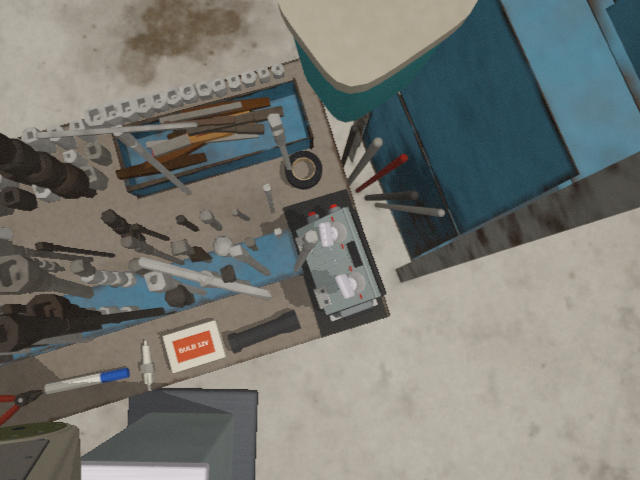

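The scene view shows the box around px (305,275) with its cover about half open. The tools and rack stand on the hinge side, the tape is behind at (370,252) and the torch is at (225,275). In the top view the near wing is at (348,287), the far wing at (330,235) and the pad at (353,254). Next I'll measure the cover plane, the box yaw and the obstacles.

Run:
```python
from h import *
np.set_printoptions(precision=4,suppress=True)
s,c=cam('top')
f=c['frame'];K=c['intrinsics'];z=c['z_map']
v,u=np.mgrid[0:480,0:640]
P=np.stack([(u-K[0,2])/K[0,0]*z,(v-K[1,2])/K[1,1]*z,z],-1)
W=(P-c['t'])@c['R']; np.save('W.npy',W)
cv2.imwrite('pics/topc.png',cv2.resize(f[190:335,275:400],None,fx=4,fy=4,interpolation=cv2.INTER_CUBIC))
# cover plane by RANSAC in region
m=np.zeros(z.shape,bool); m[200:325,295:388]=True
m&=(W[...,2]>.09)&(W[...,2]<.165)&(z>0)
X=W[m]; rng=np.random.default_rng(0); best=0
for _ in range(500):
    a=X[rng.choice(len(X),3,False)]; n=np.cross(a[1]-a[0],a[2]-a[0]); L=np.linalg.norm(n)
    if L<1e-5: continue
    n/=L; k=abs((X-a[0])@n)<.0025
    if k.sum()>best: best=k.sum(); I=k
Q=X[I]; cen=Q.mean(0); n=np.linalg.svd(Q-cen,full_matrices=False)[2][2]; n*=np.sign(n[2])
print('plane',best,len(X),cen,n,'tilt',np.arccos(n[2]),'down-dir yaw',np.degrees(np.arctan2(n[1],n[0])))
ax=np.cross(n,[0,0,1]); ax/=np.linalg.norm(ax); up=np.cross(n,ax); 
print('hinge dir',ax,'yaw',np.degrees(np.arctan2(ax[1],ax[0])),'up',up)
r=np.array([(Q-cen)@ax,(Q-cen)@up]).T
print('extent',np.percentile(r,[0.5,99.5],axis=0)); print(cv2.minAreaRect((r*1000).astype(np.float32)))
# foot plate height & obstacles around
print('footplate z',[W[p][2].round(4) for p in [(315,375),(200,300),(270,380)]])
o=(W[...,2]>.15)&(abs(W[...,0]-.46)<.2)&(abs(W[...,1]+.33)<.2)&(z>0)
B=W[o]; bx=np.array([-.405,.914]); by=np.array([-.914,-.405]); d=B[:,:2]-np.array([.46,-.36])
g={}
for a,b,h in zip(d@bx,d@by,B[:,2]): g.setdefault((round(a/.02)*20,round(b/.03)*30),[]).append(h)
for k in sorted(g): 
    if abs(k[1])<=120: print(k,round(max(g[k]),3),end='; ')
```

```text
plane 3710 5145 [ 0.4612 -0.3513  0.1323] [-0.221   0.5685  0.7924] tilt 0.6560443058542239 down-dir yaw 111.24128701564842
hinge dir [ 0.9321  0.3623 -0.    ] yaw 21.241287015648417 up [-0.2871  0.7386 -0.61  ]
extent [[-0.0611 -0.0433]
 [ 0.0692  0.0525]]
((4.170040130615234, 10.335315704345703), (132.03915405273438, 109.16868591308594), 0.09841836988925934)
footplate z [np.float64(0.0029), np.float64(-0.0008), np.float64(-0.8081)]
(-40, -60) 0.16; (-40, -30) 0.157; (-40, 0) 0.155; (-40, 30) 0.153; (-20, -60) 0.159; (-20, -30) 0.16; (-20, 0) 0.16; (-20, 30) 0.159; (-20, 60) 0.159; (0, -60) 0.18; (0, -30) 0.175; (0, 0) 0.172; (0, 30) 0.174; (20, -60) 0.179; (20, -30) 0.179; (20, 0) 0.178; (20, 30) 0.18; (40, -30) 0.356; (60, -120) 0.169; (60, -30) 0.264; (100, -90) 0.155; (100, -60) 0.313; (100, -30) 0.307; (100, 0) 0.318; (120, -90) 0.155; (120, -60) 0.334; (120, -30) 0.345; (120, 0) 0.32; (140, -90) 0.155; (140, -30) 0.345; (140, 0) 0.322; (160, -90) 0.154; (160, -60) 0.322; (160, -30) 0.324; (180, -90) 0.266; (180, -60) 0.325; (180, -30) 0.325; (200, -90) 0.323; (200, -60) 0.326; (200, -30) 0.309; (220, -90) 0.326; (220, -60) 0.327; (220, -30) 0.308;
```

View pics/topc.png

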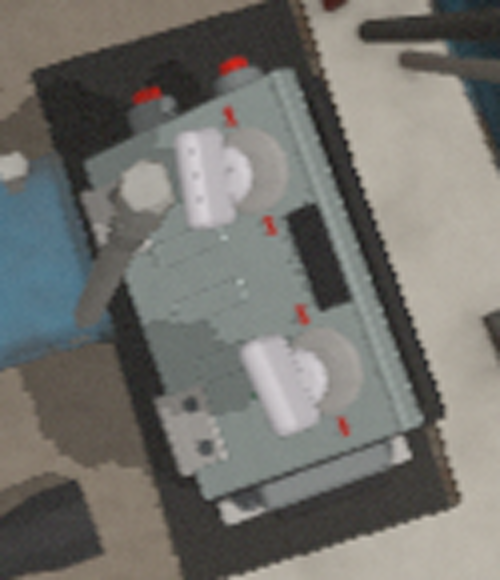

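Crop: the far wing is at (205,178) and the near wing at (278,385), both roughly along the edge. The pad is at (318,257), the red marks at (230,115), (268,225), (303,315) and (343,427), and a tall tool overhangs near (145,185). I'll compute the box frame from the marks.

Run:
```python
from h import *
np.set_printoptions(precision=4,suppress=True)
s,c=cam('top'); f=c['frame'].astype(int);W=np.load('W.npy')
K=c['intrinsics']; C=-c['R'].T@c['t']
cen=np.array([.4612,-.3513,.1323]); n=np.array([-.221,.5685,.7924])
def onp(u,v):
    r=c['R'].T@np.linalg.solve(K,[u,v,1.]); return C+r*((cen-C)@n)/(r@n)
cr=lambda x,y:(275+x/4-.375,190+y/4-.375)
for nm,p in dict(r1=(230,115),r2=(268,225),r3=(303,315),r4=(343,427),pad=(318,257),padA=(299,208),padB=(337,305),cFarFree=(292,72),cNearFree=(420,422),cNearHinge=(207,498),cFarHinge=(88,160)).items():
    u,v=cr(*p); print(nm,onp(u,v),'depth',W[int(round(v)),int(round(u))])
R=np.array([onp(*cr(*p)) for p in [(230,115),(268,225),(303,315),(343,427)]])
d=R[0]-R[3]; print('marks yaw',np.degrees(np.arctan2(d[1],d[0])),'len',np.linalg.norm(np.diff(R,axis=0),axis=1))
# tall tool near the hinge
o=(W[...,2]>.19)&(np.hypot(W[...,0]-.48,W[...,1]+.31)<.07)
print('tall',W[o].min(0),W[o].max(0),o.sum())
B=W[o]; i=np.argsort(B[:,2]); print(B[i[::max(1,len(i)//12)]])
```

```text
r1 [ 0.5245 -0.3425  0.1437] depth [ 0.5251 -0.3423  0.1436]
r2 [ 0.4862 -0.3566  0.1431] depth [ 0.4858 -0.357   0.1453]
r3 [ 0.455  -0.3693  0.1435] depth [ 0.4555 -0.3687  0.1446]
r4 [ 0.4167 -0.3839  0.1432] depth [ 0.4172 -0.3833  0.144 ]
pad [ 0.4745 -0.3735  0.1519] depth [ 0.4741 -0.3731  0.1542]
padA [ 0.4914 -0.3667  0.1517] depth [ 0.4909 -0.3662  0.1511]
padB [ 0.4581 -0.3803  0.1522] depth [ 0.4577 -0.3802  0.1551]
cFarFree [ 0.5371 -0.3627  0.1616] depth [ 0.5387 -0.364   0.1505]
cNearFree [ 0.4185 -0.4081  0.1611] depth [ 0.419  -0.4099  0.1513]
cNearHinge [ 0.3912 -0.339   0.104 ] depth [ 0.3914 -0.3386  0.1012]
cFarHinge [ 0.5129 -0.2927  0.1047] depth [ 0.5128 -0.2932  0.1017]
marks yaw 20.97627651033906 len [0.0409 0.0336 0.041 ]
tall [ 0.4509 -0.319   0.1901] [ 0.477  -0.2439  0.3555] 362
[[ 0.4552 -0.2464  0.1901]
 [ 0.4548 -0.2454  0.2098]
 [ 0.4639 -0.301   0.2341]
 [ 0.4669 -0.3022  0.2628]
 [ 0.4647 -0.3046  0.2933]
 [ 0.4627 -0.3068  0.3207]
 [ 0.4624 -0.3142  0.3342]
 [ 0.4664 -0.319   0.3463]
 [ 0.4674 -0.3086  0.3521]
 [ 0.4676 -0.3168  0.3529]
 [ 0.4686 -0.3188  0.3534]
 [ 0.4756 -0.3145  0.3542]
 [ 0.4651 -0.3137  0.3555]]
```

>>> {"method": "carry_out", "body": {"increments": [[[0, 0, 0, 0, 0, -0.14], [0, 0, 0, 0, 0, -0.14], [0, 0, 0, 0, 0, -0.14], [0, 0, 0, 0, 0, -0.14], [0, 0, 0, 0, 0, -0.14]]], "jaw": 1, "squeeze": 30}}

```text
clock: 1.52
tcp_pos: [0.1349, -0.559, 0.2503]
orientation: [0.0, 0.847, 0.532, -0.0]
wrist_force: [-0.3, 0.8, -0.3]
finger_gap: 0.0004
grip_force: 0.0
```

>>> {"method": "carry_out", "body": {"increments": [[[0, 0, 0, 0, 0, -0.14], [0, 0, 0, 0, 0, -0.14], [0, 0, 0, 0, 0, -0.14], [0, 0, 0, 0, 0, -0.14], [0, 0, 0, 0, 0, -0.14]]]}}

```text
clock: 2.15
tcp_pos: [0.1349, -0.559, 0.2503]
orientation: [0.0, 0.54, 0.842, -0.0]
wrist_force: [0.2, 0.5, -1.2]
finger_gap: -0.0002
grip_force: 0.0
```

>>> {"method": "carry_out", "body": {"increments": [[[0, 0, 0, 0, 0, -0.14], [0, 0, 0, 0, 0, -0.14], [0, 0, 0, 0, 0, -0.14], [0, 0, 0, 0, 0, -0.14], [0, 0, 0, 0, 0, -0.14]]]}}

```text
clock: 2.78
tcp_pos: [0.1349, -0.559, 0.2504]
orientation: [0.0, 0.13, 0.991, -0.0]
wrist_force: [0.3, 0.2, 0.8]
finger_gap: -0.0
grip_force: 0.0
```

```bash
cat >> h.py <<'E'
from scipy.spatial.transform import Rotation as Ro
YAW=np.radians(21.1); BY=-np.array([np.cos(YAW),np.sin(YAW),0]); BX=np.array([BY[1],-BY[0],0]); BO=np.array([.4691,-.3592,.003])
def bw(x,y,z): return BO+BX*x+BY*y+np.array([0,0,z])
def tool():
    s=env.get_state(); q=s['orientation']; return s,s['tcp_pos'],Ro.from_quat([q[1],q[2],q[3],q[0]])
def inc(p,yaw=0.):
    """tool increments (shares) to a world TCP p with tool x along box y turned clockwise by yaw"""
    s,t,R=tool(); c,sn=np.cos(yaw),np.sin(yaw)
    tx=BY*c+np.cross([0,0,-1],BY)*sn; T=np.array([tx,np.cross([0,0,-1],tx),[0,0,-1]]).T
    r=(R.inv()*Ro.from_matrix(T)).as_rotvec()
    return np.round(np.r_[R.inv().apply(p-t)/.5, r/(2*np.pi)],4)
def box():
    s,t,R=tool(); d=t-BO; x=R.as_matrix()[:,0]
    print('t',round(s['clock'],2),'tcp box mm',np.round([d@BX*1e3,d@BY*1e3,d[2]*1e3],2),'cw',np.degrees(np.arctan2(x@np.cross([0,0,-1],BY),x@BY)).round(2),'tiltz',R.as_matrix()[:,2].round(4),'F',np.round(s['wrist_force'],2),'T',np.round(s['ft_torque'],3),'gap',round(s['finger_gap'],4),'grip',round(s['grip_force'],1))
E
python3 - <<'E'
from h import *
np.set_printoptions(precision=4,suppress=True)
box(); print('to above pad',inc(bw(-.013,0,.25)))
s,c=cam('scene'); z=c['z_map'];K=c['intrinsics'];v,u=np.mgrid[0:480,0:640]
W=(np.stack([(u-K[0,2])/K[0,0]*z,(v-K[1,2])/K[1,1]*z,z],-1)-c['t'])@c['R']
t=s['tcp_pos']; m=(z>0)&(np.hypot(W[...,0]-t[0],W[...,1]-t[1])<.13)
for h in np.arange(-.02,.4,.03):
    k=m&(abs(W[...,2]-t[2]-h)<.015)
    if k.sum(): a=W[k]-t; print('h',h.round(2),k.sum(),'rad',np.hypot(a[:,0],a[:,1]).max().round(3),a.min(0).round(3),a.max(0).round(3))
Wt=np.load('W.npy')
for n,A in (('top',Wt),('scene',W)):
    d=A-BO; a=np.stack([d@BX,d@BY,A[...,2]],-1)*1e3
    for lo,hi in ((150,200),(200,250),(250,300),(300,400),(400,600)):
        k=(a[...,2]>lo)&(a[...,2]<hi)&(a[...,0]>-200)&(a[...,0]<75)&(abs(a[...,1])<110)
        if n=='scene' : k&=m==0
        if k.sum(): print(n,lo,k.sum(),a[k].min(0).round(),a[k].max(0).round())
E
```

```text
t 2.77 tcp box mm [-66.11 383.72 247.36] cw 36.06 tiltz [ 0.     -0.0002 -1.    ] F [0.34 0.18 0.84] T [ 0.011 -0.033  0.011] gap -0.0 grip 0.0
to above pad [-0.5579  0.5376 -0.0053 -0.      0.     -0.1002]
h -0.02 199 rad 0.015 [-0.012 -0.014 -0.019] [ 0.012  0.005 -0.005]
h 0.01 545 rad 0.017 [-0.013 -0.015 -0.005] [0.015 0.005 0.025]
h 0.04 1287 rad 0.053 [-0.023 -0.05   0.025] [0.025 0.047 0.055]
h 0.07 2670 rad 0.063 [-0.028 -0.063  0.055] [0.026 0.051 0.085]
h 0.1 2024 rad 0.045 [-0.024 -0.044  0.085] [0.036 0.009 0.115]
h 0.13 3117 rad 0.039 [-0.015 -0.038  0.115] [0.038 0.002 0.145]
h 0.16 2946 rad 0.039 [-0.005 -0.038  0.145] [0.038 0.016 0.175]
h 0.19 2479 rad 0.039 [ 0.005 -0.037  0.175] [0.038 0.012 0.205]
h 0.22 1628 rad 0.039 [ 0.016 -0.033  0.205] [0.038 0.004 0.235]
h 0.25 975 rad 0.057 [ 0.026 -0.041  0.235] [0.044 0.011 0.265]
h 0.28 868 rad 0.06 [ 0.035 -0.042  0.265] [ 0.048 -0.033  0.288]
top 150 2044 [-30. -66. 150.] [ 63.  66. 199.]
top 200 50 [ 48. -18. 201.] [ 59. -12. 249.]
top 250 53 [ 44. -20. 251.] [ 55. -11. 300.]
top 300 232 [ 37. -25. 301.] [ 52. -10. 356.]
scene 150 1557 [-30. -67. 150.] [ 64.  67. 199.]
scene 200 193 [ 48. -20. 200.] [ 60. -11. 250.]
scene 250 237 [ 43. -21. 250.] [ 58. -10. 300.]
scene 300 406 [ 37. -24. 300.] [ 54. -10. 354.]
```

Run:
```python
from h import *
print(inc(bw(-.06,0,.247)).tolist())
```

```text
[-0.6148, 0.4596, 0.0006, -0.0, -0.0, -0.0996]
```

>>> {"method": "carry_out", "body": {"increments": [[[-0.1, 0.08, 0, 0, 0, -0.02], [-0.2, 0.16, 0, 0, 0, -0.05], [-0.3, 0.24, 0, 0, 0, -0.075], [-0.4, 0.32, 0, 0, 0, -0.0996], [-0.5, 0.4, 0, 0, 0, -0.0996]]]}}

```text
clock: 3.45
tcp_pos: [0.4234, -0.4339, 0.2505]
orientation: [0.0, -0.178, 0.984, -0.0]
wrist_force: [1.0, -0.3, 1.0]
finger_gap: 0.0
grip_force: 0.0
```

Run:
```python
from h import *
box();print(inc(bw(-.06,0,.247)).tolist())
```

```text
t 3.45 tcp box mm [-53.2   69.53 247.53] cw 0.54 tiltz [ 4.e-04 -7.e-04 -1.e+00] F [ 1.   -0.33  1.05] T [-0.059 -0.004  0.012] gap 0.0 grip 0.0
[-0.1392, -0.0123, 0.0011, -0.0001, 0.0, -0.0015]
```

>>> {"method": "carry_out", "body": {"increments": [[[-0.08, -0.012, 0, 0, 0, -0.0015], [-0.139, -0.012, 0, 0, 0, -0.0015], [-0.139, -0.012, 0.06, 0, 0, -0.0015], [-0.139, 0.03, 0.115, 0, 0, -0.0015], [-0.139, 0.056, 0.115, 0, 0, -0.0015]]]}}

```text
clock: 4.08
tcp_pos: [0.4754, -0.3819, 0.1903]
orientation: [-0.002, -0.183, 0.983, 0.002]
wrist_force: [-0.3, 0.4, 0.5]
finger_gap: 0.0002
grip_force: 0.0
```

Run:
```python
from h import *
box();s,c=cam('scene','s1.png')
f=c['frame'][150:330,200:420]; cv2.imwrite('pics/s1.png',cv2.resize(f,None,fx=3,fy=3,interpolation=cv2.INTER_CUBIC))
```

```text
t 4.08 tcp box mm [-23.49   2.31 187.32] cw -0.0 tiltz [-0.0039  0.004  -1.    ] F [-0.28  0.44  0.52] T [-0.017  0.004  0.066] gap 0.0002 grip 0.0
```

View pics/s1.png

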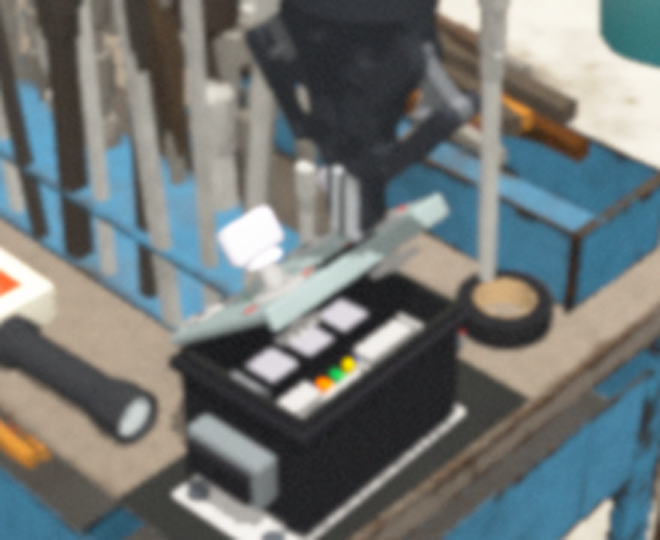

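The closed fingertips are above the push pad (crop px about (365,220)), clear of the wings. Now I'll push the cover down.

>>> {"method": "carry_out", "body": {"increments": [[[0, 0, 0.02, 0, 0, 0], [0, -0.004, 0.04, 0, 0, 0], [0, -0.008, 0.06, 0, 0, 0], [0, -0.012, 0.08, 0, 0, 0], [0, -0.016, 0.1, 0, 0, 0]]]}}

```text
clock: 4.75
tcp_pos: [0.4837, -0.4008, 0.1471]
orientation: [0.003, -0.182, 0.983, -0.01]
wrist_force: [4.5, -16.6, 7.2]
finger_gap: -0.0002
grip_force: 9.6
```

Run:
```python
from h import *
box()
```

```text
t 4.75 tcp box mm [-44.07   1.36 144.08] cw 0.11 tiltz [ 0.0096 -0.0183 -0.9998] F [  4.53 -16.62   7.15] T [-3.689 -0.824  0.035] gap -0.0002 grip 9.6
```

Run:
```python
from h import *
s,c=cam('scene')
f=c['frame'][150:330,200:420]; cv2.imwrite('pics/s2.png',cv2.resize(f,None,fx=3,fy=3,interpolation=cv2.INTER_CUBIC)); box()
```

```text
t 4.8 tcp box mm [-44.49   1.42 142.83] cw 0.13 tiltz [ 0.0095 -0.0182 -0.9998] F [  5.43 -18.13   3.93] T [-3.687 -1.099  0.076] gap 0.0001 grip 9.6
```

View pics/s2.png

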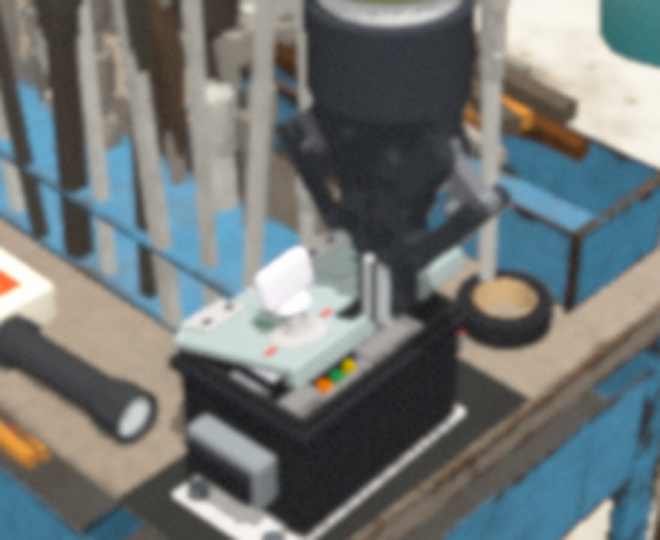

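The tips slipped over the free edge: the finger is at crop (375,290), outside the edge, and the cover is now at about 0.4 rad. I'll move out, go up, and turn the tool 90° so the narrow side faces across, then push farther in.

>>> {"method": "carry_out", "body": {"increments": [[[0, -0.04, 0, 0, 0, 0], [0, -0.05, -0.01, 0, 0, 0], [0, -0.05, -0.06, 0, 0, 0], [0, -0.05, -0.1, 0, 0, 0.03], [0, -0.05, -0.1, 0, 0, 0.06]]]}}

```text
clock: 5.42
tcp_pos: [0.4893, -0.4154, 0.1949]
orientation: [0.001, 0.006, 1.0, -0.001]
wrist_force: [-0.2, -0.6, 0.3]
finger_gap: 0.0002
grip_force: 0.0
```

>>> {"method": "carry_out", "body": {"increments": [[[0, 0, 0, 0, 0, 0.19], [0, 0, 0, 0, 0, 0.19], [0, 0, 0, 0, 0, 0.19], [0, 0, 0, 0, 0, 0.19], [0, 0, 0, 0, 0, 0.19]]]}}

```text
clock: 6.05
tcp_pos: [0.4885, -0.4144, 0.1926]
orientation: [-0.0, 0.457, 0.889, 0.0]
wrist_force: [1.2, -0.2, -0.3]
finger_gap: 0.0002
grip_force: 0.0
```

Run:
```python
from h import *
box(); print(inc(bw(-.016,0,.185),np.pi/2).tolist())
for n in ('scene','top'):
    s,c=cam(n); z=c['z_map'];K=c['intrinsics'];v,u=np.mgrid[0:480,0:640]
    W=(np.stack([(u-K[0,2])/K[0,0]*z,(v-K[1,2])/K[1,1]*z,z],-1)-c['t'])@c['R']
    d=W-BO; a=np.stack([d@BX,d@BY,d[...,2]],-1)*1e3
    for y0,y1 in((-66,-52),(-15,15),(54,66)):
        k=(abs(a[...,0])<70)&(a[...,1]>y0)&(a[...,1]<y1)&(a[...,2]>90)&(a[...,2]<170)&(z>0)
        for x in range(-50,40,10):
            q=k&(abs(a[...,0]-x)<3)
            if q.sum(): print(n,y0,x,np.percentile(a[q][:,2],[10,50,90]).round(),end='; ')
        print()
```

```text
t 6.05 tcp box mm [-58.53   1.78 189.65] cw 75.49 tiltz [-5.e-04  7.e-04 -1.e+00] F [ 1.21 -0.21 -0.26] T [0.022 0.017 0.031] gap 0.0002 grip 0.0
[0.0815, 0.0247, 0.0094, -0.0, -0.0001, 0.0403]
scene -66 -40 [100. 100. 101.]; scene -66 -30 [100. 101. 101.]; scene -66 -20 [ 99. 101. 102.]; scene -66 20 [ 99. 100. 101.]; scene -66 30 [100. 101. 102.]; 
scene -15 -40 [101. 102. 103.]; scene -15 -30 [101. 102. 104.]; scene -15 -20 [ 99. 101. 101.]; scene -15 -10 [100. 101. 102.]; scene -15 0 [100. 100. 101.]; scene -15 20 [100. 101. 102.]; scene -15 30 [ 99. 100. 102.]; 
scene 54 -40 [ 96. 100. 102.]; scene 54 -30 [ 92. 100. 102.]; scene 54 -20 [ 93. 101. 103.]; scene 54 -10 [ 93. 100. 101.]; scene 54 0 [ 92. 100. 102.]; scene 54 10 [ 92. 100. 101.]; scene 54 20 [ 92. 100. 101.]; scene 54 30 [ 92. 100. 101.];
```

The depth reading shows the cover's top face at 100–102 mm everywhere, so it is practically shut: it dropped as the finger withdrew. I'll press the pad gently to make sure.

Run:
```python
from h import *
print(inc(bw(-.033,0,.125),np.pi/2).tolist())
```

```text
[0.0485, 0.0164, 0.1293, -0.0, -0.0001, 0.0412]
```

>>> {"method": "carry_out", "body": {"increments": [[[0.0485, 0.0164, 0, 0, 0, 0.0412], [0.0485, 0.0164, 0.07, 0, 0, 0.0412], [0.0485, 0.0164, 0.12, 0, 0, 0.0412], [0.0485, 0.0164, 0.13, 0, 0, 0.0412], [0.0485, 0.0164, 0.13, 0, 0, 0.0412]]]}}

```text
clock: 6.78
tcp_pos: [0.4812, -0.3904, 0.1281]
orientation: [-0.0, 0.565, 0.825, 0.0]
wrist_force: [-0.9, -0.0, 0.5]
finger_gap: 0.0002
grip_force: 0.0
```

>>> {"method": "carry_out", "body": {"increments": [[[0, 0, 0.004, 0, 0, 0], [0, 0, 0.008, 0, 0, 0], [0, 0, 0.012, 0, 0, 0], [0, 0, 0.013, 0, 0, 0]]]}}

```text
clock: 7.28
tcp_pos: [0.4813, -0.3906, 0.122]
orientation: [0.001, 0.565, 0.825, -0.0]
wrist_force: [-0.4, 1.2, 5.8]
finger_gap: 0.0
grip_force: 3.0
```

Run:
```python
from h import *
box()
```

```text
t 7.28 tcp box mm [-3.372e+01 -8.000e-02  1.190e+02] cw 89.96 tiltz [ 7.e-04 -8.e-04 -1.e+00] F [-0.37  1.17  5.79] T [ 0.188  0.191 -0.038] gap 0.0 grip 3.0
```

Tips are at 100.0 mm with about 6 N, so the cover is shut. Next is the near stud: rise, turn back, open halfway.

>>> {"method": "carry_out", "body": {"increments": [[[0, 0, -0.08, 0, 0, 0], [0, 0, -0.16, 0, 0, -0.03], [0.01, -0.04, -0.16, 0, 0, -0.06], [0.0234, -0.074, -0.16, 0, 0, -0.09], [0.0234, -0.074, -0.16, 0, 0, -0.12]]], "jaw": 0.5}}

```text
clock: 7.9
tcp_pos: [0.4412, -0.3928, 0.2015]
orientation: [-0.0, 0.222, 0.975, 0.0]
wrist_force: [-0.6, 0.1, 0.4]
finger_gap: 0.0428
grip_force: 0.0
```

>>> {"method": "carry_out", "body": {"increments": [[[0, 0, 0, 0, 0, -0.13], [0, 0, 0, 0, 0, -0.13], [0, 0, 0, 0, 0, -0.13], [0, 0, 0, 0, 0, -0.13], [0, 0, 0, 0, 0, -0.13]]]}}

```text
clock: 8.52
tcp_pos: [0.4423, -0.3927, 0.2012]
orientation: [-0.0, -0.183, 0.983, 0.0]
wrist_force: [-0.8, 1.3, -0.2]
finger_gap: 0.0425
grip_force: 0.0
```

```bash
cat > wr.py <<'E'
from h import *
import sys
np.set_printoptions(precision=4,suppress=True)
box(); s,t,R=tool(); c=env.read_camera('wrist'); f=c['frame']; cv2.imwrite('pics/'+sys.argv[1],f)
K=c['intrinsics'];z=c['z_map'];M=c['T_tool_cam'];v,u=np.mgrid[0:480,0:640]
P=np.stack([(u-K[0,2])/K[0,0]*z,(v-K[1,2])/K[1,1]*z,z],-1)@M[:3,:3].T+M[:3,3]
W=P@R.as_matrix().T+t; d=W-BO; a=np.stack([d@BX,d@BY,d[...,2]],-1)*1e3; np.save('a.npy',a)
for nm,yc in (('near',37),('far',-37)):
    k=(z>0)&(abs(a[...,0]+22)<28)&(abs(a[...,1]-yc)<28)&(abs(a[...,2]-138)<6)
    if k.sum()>50:
        r=cv2.minAreaRect(a[k][:,:2].astype(np.float32)); print(nm,k.sum(),'rect',r,'ztop',np.median(a[k][:,2]))
k=(z>0)&(a[...,0]>-45)&(a[...,0]<40)&(abs(a[...,1])<15); print('cover z',np.median(a[k][:,2]) if k.sum() else None)
hsv=cv2.cvtColor(f,cv2.COLOR_BGR2HSV); red=((hsv[...,0]<8)|(hsv[...,0]>172))&(hsv[...,1]>130)&(hsv[...,2]>80)&(abs(a[...,2]-100)<5)&(abs(a[...,0])<46)&(abs(a[...,1])<66)
n,l,st,ce=cv2.connectedComponentsWithStats(red.astype(np.uint8))
for i in range(1,n):
    if st[i,4]>15: print('red',st[i,4],ce[i].round(),a[l==i].mean(0).round(1))
E
python3 wr.py w1.png
```

```text
t 8.53 tcp box mm [-21.64  37.09 198.16] cw 0.01 tiltz [-0.0002  0.0001 -1.    ] F [-0.83  1.35 -0.24] T [ 0.038  0.027 -0.054] gap 0.0425 grip 0.0
near 1174 rect ((-21.931278228759766, 37.42576217651367), (33.546531677246094, 9.960400581359863), 87.28652954101562) ztop 139.62366223741424
far 846 rect ((-21.302515029907227, -34.77006530761719), (31.532032012939453, 10.23051929473877), 77.22069549560547) ztop 139.49843746498152
cover z 100.66283883609162
red 55 [323. 219.] [-22.   57.4 101. ]
red 40 [324. 330.] [-21.6 -16.5 101.1]
```

View pics/w1.png

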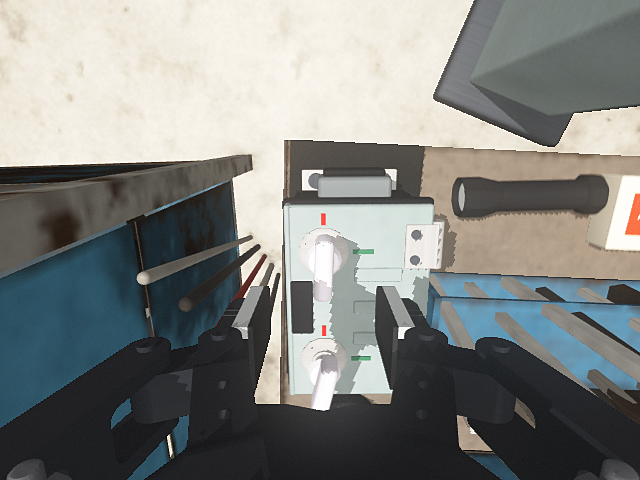

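The wrist view confirms the box frame. The near wing is at px (323,265), along its red mark (323,219), with the green mark at (363,251). The far wing is at (323,375). I'll go down and grip the near wing.

>>> {"method": "carry_out", "body": {"increments": [[[0, 0, 0.04, 0, 0, 0], [0, 0, 0.08, 0, 0, 0], [0, 0, 0.114, 0, 0, 0], [0, 0, 0.114, 0, 0, 0]]]}}

```text
clock: 9.07
tcp_pos: [0.4416, -0.3919, 0.1428]
orientation: [-0.001, -0.181, 0.983, 0.001]
wrist_force: [0.2, 0.4, -0.1]
finger_gap: 0.0427
grip_force: 0.0
```

>>> {"method": "carry_out", "body": {"increments": [[[0, 0, 0, 0, 0, 0], [0, 0, 0, 0, 0, 0], [0, 0, 0, 0, 0, 0], [0, 0, 0, 0, 0, 0]]], "jaw": 1, "squeeze": 35}}

```text
clock: 9.57
tcp_pos: [0.4424, -0.3927, 0.145]
orientation: [0.0, -0.181, 0.983, -0.0]
wrist_force: [-1.3, 2.1, 2.4]
finger_gap: 0.0091
grip_force: 39.8
```

Run:
```python
from h import *
box()
```

```text
t 9.57 tcp box mm [-21.61  36.97 141.96] cw 0.19 tiltz [ 3.e-04 -3.e-04 -1.e+00] F [-1.31  2.06  2.41] T [0.521 0.344 0.02 ] gap 0.0091 grip 39.8
```

>>> {"method": "carry_out", "body": {"increments": [[[0, 0, 0.004, 0, 0, 0], [0, 0, 0.008, 0, 0, 0], [0, 0, 0.012, 0, 0, 0], [0, 0, 0.016, 0, 0, 0], [0, 0, 0.016, 0, 0, 0]]]}}

```text
clock: 10.2
tcp_pos: [0.4424, -0.3926, 0.1367]
orientation: [0.0, -0.181, 0.983, -0.0]
wrist_force: [-1.9, 3.8, 6.4]
finger_gap: 0.0091
grip_force: 40.2
```

Run:
```python
from h import *
box()
```

```text
t 10.2 tcp box mm [-21.58  36.97 133.68] cw 0.2 tiltz [ 2.e-04 -1.e-04 -1.e+00] F [-1.86  3.78  6.38] T [ 0.662  0.399 -0.018] gap 0.0091 grip 40.2
```

>>> {"method": "carry_out", "body": {"increments": [[[0, 0, 0.001, 0, 0, 0], [0, 0, 0.002, 0, 0, 0], [0, 0, 0.002, 0, 0, 0]]]}}

```text
clock: 10.58
tcp_pos: [0.4424, -0.3927, 0.1358]
orientation: [0.0, -0.181, 0.983, -0.0]
wrist_force: [-2.2, 4.5, 7.1]
finger_gap: 0.0091
grip_force: 40.2
```

Run:
```python
from h import *
box()
```

```text
t 10.57 tcp box mm [-21.64  36.96 132.82] cw 0.19 tiltz [ 3.e-04 -2.e-04 -1.e+00] F [-2.17  4.48  7.14] T [0.754 0.465 0.025] gap 0.0091 grip 40.2
```

>>> {"method": "carry_out", "body": {"increments": [[[0, 0, 0.0015, 0, 0, 0], [0, 0, 0.003, 0, 0, 0], [0, 0, 0.003, 0, 0, 0]]]}}

```text
clock: 10.95
tcp_pos: [0.4424, -0.3927, 0.1344]
orientation: [0.0, -0.181, 0.983, -0.0]
wrist_force: [-2.3, 3.8, 7.6]
finger_gap: 0.009
grip_force: 40.3
```

Run:
```python
from h import *
box()
```

```text
t 10.95 tcp box mm [-21.63  36.94 131.4 ] cw 0.19 tiltz [ 4.e-04 -2.e-04 -1.e+00] F [-2.33  3.82  7.56] T [ 0.69   0.459 -0.01 ] gap 0.009 grip 40.3
```

>>> {"method": "carry_out", "body": {"increments": [[[0, 0, 0.001, 0, 0, 0], [0, 0, 0.002, 0, 0, 0], [0, 0, 0.002, 0, 0, 0]]]}}

```text
clock: 11.32
tcp_pos: [0.4424, -0.3927, 0.1335]
orientation: [0.0, -0.181, 0.983, -0.0]
wrist_force: [-2.6, 3.5, 7.5]
finger_gap: 0.009
grip_force: 40.3
```

Run:
```python
from h import *
box()
```

```text
t 11.32 tcp box mm [-21.66  36.95 130.49] cw 0.19 tiltz [ 4.e-04 -3.e-04 -1.e+00] F [-2.64  3.47  7.54] T [ 0.761  0.472 -0.017] gap 0.009 grip 40.3
```

>>> {"method": "carry_out", "body": {"increments": [[[0, 0, 0.001, 0, 0, 0], [0, 0, 0.002, 0, 0, 0], [0, 0, 0.002, 0, 0, 0]]]}}

```text
clock: 11.7
tcp_pos: [0.4424, -0.3927, 0.1325]
orientation: [0.0, -0.181, 0.983, -0.0]
wrist_force: [-2.5, 4.1, 8.7]
finger_gap: 0.0087
grip_force: 40.4
```

>>> {"method": "carry_out", "body": {"increments": [[[0, 0, 0.001, 0, 0, 0], [0, 0, 0.001, 0, 0, 0]]]}}

```text
clock: 11.95
tcp_pos: [0.4424, -0.3927, 0.1321]
orientation: [0.0, -0.181, 0.983, -0.0]
wrist_force: [-1.8, 3.1, 8.7]
finger_gap: 0.0093
grip_force: 40.4
```

>>> {"method": "carry_out", "body": {"increments": [[[0, 0, 0.001, 0, 0, 0], [0, 0, 0.002, 0, 0, 0], [0, 0, 0.002, 0, 0, 0]]]}}

```text
clock: 12.32
tcp_pos: [0.4424, -0.3927, 0.1311]
orientation: [0.0, -0.181, 0.983, -0.0]
wrist_force: [-1.9, 3.8, 9.0]
finger_gap: 0.009
grip_force: 40.4
```

>>> {"method": "carry_out", "body": {"increments": [[[0, 0, 0.001, 0, 0, 0], [0, 0, 0.001, 0, 0, 0]]]}}

```text
clock: 12.58
tcp_pos: [0.4424, -0.3927, 0.1306]
orientation: [0.0, -0.181, 0.983, -0.0]
wrist_force: [-2.8, 3.8, 9.1]
finger_gap: 0.0092
grip_force: 40.5
```

>>> {"method": "carry_out", "body": {"increments": [[[0, 0, 0.001, 0, 0, 0], [0, 0, 0.002, 0, 0, 0], [0, 0, 0.002, 0, 0, 0]]]}}

```text
clock: 12.95
tcp_pos: [0.4424, -0.3927, 0.1297]
orientation: [0.0, -0.181, 0.983, -0.0]
wrist_force: [-2.0, 2.9, 9.0]
finger_gap: 0.0088
grip_force: 40.5
```

>>> {"method": "carry_out", "body": {"increments": [[[0, 0, 0.001, 0, 0, 0], [0, 0, 0.001, 0, 0, 0]]]}}

```text
clock: 13.2
tcp_pos: [0.4424, -0.3927, 0.1297]
orientation: [0.0, -0.181, 0.983, -0.0]
wrist_force: [-2.9, 4.4, 11.2]
finger_gap: 0.0091
grip_force: 40.9
```

>>> {"method": "carry_out", "body": {"increments": [[[0, 0, 0.001, 0, 0, 0], [0, 0, 0.001, 0, 0, 0]]]}}

```text
clock: 13.45
tcp_pos: [0.4425, -0.3927, 0.1297]
orientation: [0.0, -0.181, 0.983, -0.001]
wrist_force: [-3.3, 5.5, 14.1]
finger_gap: 0.0089
grip_force: 41.3
```

Run:
```python
from h import *
box()
```

```text
t 13.45 tcp box mm [-21.7   36.93 126.68] cw 0.19 tiltz [ 9.e-04 -1.e-03 -1.e+00] F [-3.32  5.48 14.11] T [ 1.124  0.871 -0.   ] gap 0.0089 grip 41.3
```

Bottom felt at 15.3 mm. Turning clockwise, with a small first step to check that it is free.

>>> {"method": "carry_out", "body": {"increments": [[[0, 0, 0, 0, 0, 0.015], [0, 0, 0, 0, 0, 0.03], [0, 0, 0, 0, 0, 0.045]]]}}

```text
clock: 13.82
tcp_pos: [0.4424, -0.3927, 0.1297]
orientation: [0.0, -0.04, 0.999, -0.0]
wrist_force: [-4.6, 6.5, 14.0]
finger_gap: 0.0089
grip_force: 41.3
```

Run:
```python
from h import *
box()
```

```text
t 13.82 tcp box mm [-21.64  36.97 126.67] cw 16.56 tiltz [ 8.e-04 -1.e-03 -1.e+00] F [-4.57  6.49 14.01] T [1.145 0.867 0.029] gap 0.0089 grip 41.3
```

Free to turn: almost no moment. Continuing.

>>> {"method": "carry_out", "body": {"increments": [[[0, 0, 0, 0, 0, 0.025], [0, 0, 0, 0, 0, 0.05], [0, 0, 0, 0, 0, 0.075], [0, 0, 0, 0, 0, 0.1], [0, 0, 0, 0, 0, 0.12]]]}}

```text
clock: 14.45
tcp_pos: [0.4424, -0.3925, 0.1297]
orientation: [0.0, 0.332, 0.943, -0.0]
wrist_force: [-4.3, 6.5, 14.3]
finger_gap: 0.009
grip_force: 41.3
```

>>> {"method": "carry_out", "body": {"increments": [[[0, 0, 0, 0, 0, 0.02], [0, 0, 0, 0, 0, 0.04], [0, 0, 0, 0, 0, 0.06], [0, 0, 0, 0, 0, 0.079]]]}}

```text
clock: 14.95
tcp_pos: [0.4424, -0.3923, 0.1297]
orientation: [0.0, 0.553, 0.833, 0.0]
wrist_force: [-3.9, 6.7, 15.3]
finger_gap: 0.009
grip_force: 41.4
```

Run:
```python
from h import *
box()
```

```text
t 14.95 tcp box mm [-21.26  36.8  126.65] cw 88.24 tiltz [ 8.e-04 -3.e-04 -1.e+00] F [-3.89  6.74 15.28] T [1.429 0.94  0.029] gap 0.009 grip 41.4
```

>>> {"method": "carry_out", "body": {"increments": [[[0, 0, 0, 0, 0, 0.006], [0, 0, 0, 0, 0, 0.006], [0, 0, -0.003, 0, 0, 0.006], [0, 0, -0.005, 0, 0, 0.006], [0, 0, -0.005, 0, 0, 0.006]]]}}

```text
clock: 15.58
tcp_pos: [0.4424, -0.3923, 0.1311]
orientation: [0.0, 0.567, 0.824, 0.0]
wrist_force: [-2.0, 5.2, 7.6]
finger_gap: 0.0088
grip_force: 40.4
```

Run:
```python
from h import *
box()
```

```text
t 15.57 tcp box mm [-21.25  36.86 128.11] cw 90.18 tiltz [ 3.e-04  3.e-04 -1.e+00] F [-1.97  5.17  7.64] T [ 1.008  0.588 -0.026] gap 0.0088 grip 40.4
```

>>> {"method": "carry_out", "body": {"increments": [[[0, 0, 0, 0, 0, 0], [0, 0, 0, 0, 0, 0], [0, 0, 0, 0, 0, 0]]], "jaw": 0.5}}

```text
clock: 15.95
tcp_pos: [0.4424, -0.3931, 0.13]
orientation: [0.0, 0.567, 0.824, -0.0]
wrist_force: [1.1, 0.0, -0.7]
finger_gap: 0.0426
grip_force: 0.0
```

>>> {"method": "carry_out", "body": {"increments": [[[0, 0, -0.06, 0, 0, 0], [0, 0, -0.14, 0, 0, 0], [0, 0.05, -0.14, 0, 0, -0.03], [0, 0.11, -0.14, 0, 0, -0.06], [0, 0.148, -0.14, 0, 0, -0.09]]]}}

```text
clock: 16.58
tcp_pos: [0.5126, -0.3662, 0.2002]
orientation: [0.0, 0.313, 0.95, -0.0]
wrist_force: [-0.8, -0.8, -0.8]
finger_gap: 0.043
grip_force: 0.0
```

>>> {"method": "carry_out", "body": {"increments": [[[0, 0, 0, 0, 0, -0.16], [0, 0, 0, 0, 0, -0.16], [0, 0, 0, 0, 0, -0.16], [0, 0, 0, 0, 0, -0.16], [0, 0, 0, 0, 0, -0.16]]]}}

```text
clock: 17.2
tcp_pos: [0.5116, -0.3666, 0.2]
orientation: [-0.0, -0.15, 0.989, -0.0]
wrist_force: [-0.8, -0.4, 0.3]
finger_gap: 0.0429
grip_force: 0.0
```

```bash
python3 wr.py w2.png
python3 - <<'E'
from h import *
a=np.load('a.npy')
k=(abs(a[...,0]+22)<20)&(abs(a[...,1]-37)<20)&(a[...,2]>112)&(a[...,2]<145)
print('near wing',k.sum(),cv2.minAreaRect(a[k][:,:2].astype(np.float32)),np.percentile(a[k][:,2],[50,90]))
print(inc(bw(-.022,-.037,.142)).tolist())
E
```

```text
t 17.2 tcp box mm [-22.16 -36.97 196.99] cw 3.9 tiltz [-0.0002 -0.0001 -1.    ] F [-0.81 -0.37  0.28] T [ 0.07  -0.033  0.028] gap 0.0429 grip 0.0
far 1204 rect ((-21.70594596862793, -36.50480651855469), (33.296932220458984, 10.075472831726074), 76.96031188964844) ztop 139.60799283005076
cover z 100.56412358373392
red 19 [310.  87.] [-23.3  57.4 100.6]
red 36 [317. 163.] [-22.5  16.4 101. ]
red 47 [321. 219.] [-22.1 -16.3 100.9]
near wing 1376 ((-21.946596145629883, 36.9475212097168), (10.116090774536133, 33.886898040771484), 89.67835235595703) [127.18702148 128.31670236]
[-0.0001, 0.0003, 0.1099, 0.0, -0.0, -0.01]
```

View pics/w2.png

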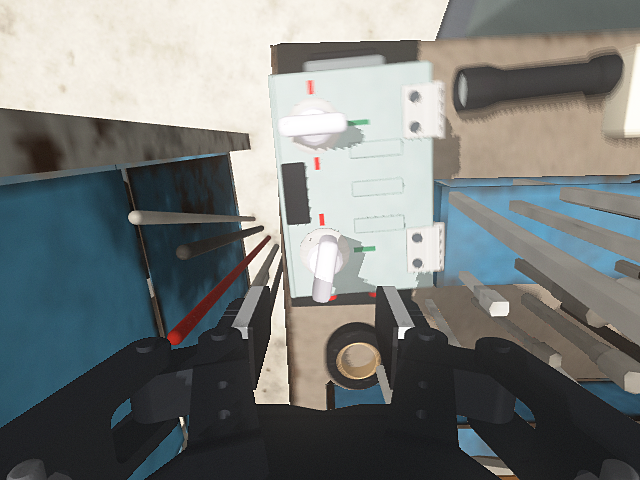

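The near wing (px (312,123)) now points at its green mark and sits about 13 mm down, so it is caught. The far wing (323,265) is about 13° off its mark; the grip will straighten it. I'll go to the far stud.

>>> {"method": "carry_out", "body": {"increments": [[[0, 0, 0.03, 0, 0, -0.01], [0, 0, 0.07, 0, 0, -0.01], [0, 0, 0.11, 0, 0, -0.01], [0, 0, 0.11, 0, 0, -0.01]]]}}

```text
clock: 17.75
tcp_pos: [0.5105, -0.3657, 0.1434]
orientation: [-0.001, -0.176, 0.984, 0.001]
wrist_force: [-1.0, -0.3, -0.0]
finger_gap: 0.0427
grip_force: 0.0
```

>>> {"method": "carry_out", "body": {"increments": [[[0, 0, 0, 0, 0, 0], [0, 0, 0, 0, 0, 0], [0, 0, 0, 0, 0, 0], [0, 0, 0, 0, 0, 0]]], "jaw": 1, "squeeze": 35}}

```text
clock: 18.25
tcp_pos: [0.5114, -0.366, 0.1459]
orientation: [0.0, -0.178, 0.984, 0.0]
wrist_force: [-2.6, 3.2, 3.1]
finger_gap: 0.0088
grip_force: 39.7
```

Run:
```python
from h import *
box()
```

```text
t 18.25 tcp box mm [-21.55 -36.99 142.94] cw 0.65 tiltz [ 0.e+00  3.e-04 -1.e+00] F [-2.58  3.19  3.13] T [0.769 0.545 0.046] gap 0.0088 grip 39.7
```

>>> {"method": "carry_out", "body": {"increments": [[[0, 0, 0.004, 0, 0, -0.0015], [0, 0, 0.008, 0, 0, -0.0015], [0, 0, 0.012, 0, 0, -0.0015], [0, 0, 0.016, 0, 0, -0.0015], [0, 0, 0.016, 0, 0, -0.0015]]]}}

```text
clock: 18.88
tcp_pos: [0.5114, -0.366, 0.1379]
orientation: [0.0, -0.182, 0.983, 0.0]
wrist_force: [-2.6, 4.4, 6.2]
finger_gap: 0.0086
grip_force: 40.1
```

>>> {"method": "carry_out", "body": {"increments": [[[0, 0, 0.001, 0, 0, 0], [0, 0, 0.002, 0, 0, 0], [0, 0, 0.002, 0, 0, 0]]]}}

```text
clock: 19.25
tcp_pos: [0.5114, -0.366, 0.1371]
orientation: [0.0, -0.182, 0.983, 0.0]
wrist_force: [-4.1, 4.5, 7.9]
finger_gap: 0.009
grip_force: 40.1
```

Run:
```python
from h import *
box()
```

```text
t 19.25 tcp box mm [-21.56 -37.01 134.06] cw 0.1 tiltz [ 1.e-04  2.e-04 -1.e+00] F [-4.07  4.53  7.89] T [ 0.948  0.706 -0.01 ] gap 0.009 grip 40.1
```

>>> {"method": "carry_out", "body": {"increments": [[[0, 0, 0.001, 0, 0, 0], [0, 0, 0.002, 0, 0, 0], [0, 0, 0.002, 0, 0, 0]]]}}

```text
clock: 19.62
tcp_pos: [0.5114, -0.366, 0.1361]
orientation: [0.0, -0.182, 0.983, 0.0]
wrist_force: [-4.1, 4.7, 7.0]
finger_gap: 0.0091
grip_force: 40.2
```

>>> {"method": "carry_out", "body": {"increments": [[[0, 0, 0.001, 0, 0, 0], [0, 0, 0.001, 0, 0, 0]]]}}

```text
clock: 19.88
tcp_pos: [0.5114, -0.366, 0.1356]
orientation: [0.0, -0.182, 0.983, 0.0]
wrist_force: [-3.8, 4.3, 7.4]
finger_gap: 0.0089
grip_force: 40.2
```

>>> {"method": "carry_out", "body": {"increments": [[[0, 0, 0.001, 0, 0, 0], [0, 0, 0.002, 0, 0, 0], [0, 0, 0.002, 0, 0, 0]]]}}

```text
clock: 20.25
tcp_pos: [0.5114, -0.366, 0.1347]
orientation: [0.0, -0.182, 0.983, 0.0]
wrist_force: [-3.8, 4.3, 8.2]
finger_gap: 0.0089
grip_force: 40.2
```

>>> {"method": "carry_out", "body": {"increments": [[[0, 0, 0.001, 0, 0, 0], [0, 0, 0.001, 0, 0, 0]]]}}

```text
clock: 20.5
tcp_pos: [0.5114, -0.366, 0.1342]
orientation: [0.0, -0.182, 0.983, 0.0]
wrist_force: [-3.5, 4.3, 7.6]
finger_gap: 0.0089
grip_force: 40.2
```

>>> {"method": "carry_out", "body": {"increments": [[[0, 0, 0.001, 0, 0, 0], [0, 0, 0.002, 0, 0, 0], [0, 0, 0.002, 0, 0, 0]]]}}

```text
clock: 20.88
tcp_pos: [0.5114, -0.366, 0.1333]
orientation: [0.0, -0.182, 0.983, 0.0]
wrist_force: [-3.4, 4.7, 8.0]
finger_gap: 0.0089
grip_force: 40.3
```

>>> {"method": "carry_out", "body": {"increments": [[[0, 0, 0.001, 0, 0, 0], [0, 0, 0.001, 0, 0, 0]]]}}

```text
clock: 21.12
tcp_pos: [0.5114, -0.366, 0.1329]
orientation: [0.0, -0.182, 0.983, -0.0]
wrist_force: [-4.1, 5.1, 8.1]
finger_gap: 0.0092
grip_force: 40.3
```

Still moving at 13 mm.

>>> {"method": "carry_out", "body": {"increments": [[[0, 0, 0.001, 0, 0, 0], [0, 0, 0.002, 0, 0, 0], [0, 0, 0.002, 0, 0, 0]]]}}

```text
clock: 21.5
tcp_pos: [0.5114, -0.366, 0.1319]
orientation: [0.0, -0.182, 0.983, -0.0]
wrist_force: [-3.4, 5.2, 8.6]
finger_gap: 0.009
grip_force: 40.4
```

>>> {"method": "carry_out", "body": {"increments": [[[0, 0, 0.001, 0, 0, 0], [0, 0, 0.001, 0, 0, 0]]]}}

```text
clock: 21.75
tcp_pos: [0.5114, -0.366, 0.1314]
orientation: [0.0, -0.182, 0.983, -0.0]
wrist_force: [-3.2, 5.3, 9.6]
finger_gap: 0.009
grip_force: 40.4
```

>>> {"method": "carry_out", "body": {"increments": [[[0, 0, 0.001, 0, 0, 0], [0, 0, 0.002, 0, 0, 0], [0, 0, 0.002, 0, 0, 0]]]}}

```text
clock: 22.12
tcp_pos: [0.5114, -0.366, 0.1305]
orientation: [0.0, -0.182, 0.983, -0.0]
wrist_force: [-5.0, 4.7, 8.3]
finger_gap: 0.0089
grip_force: 40.4
```

>>> {"method": "carry_out", "body": {"increments": [[[0, 0, 0.001, 0, 0, 0], [0, 0, 0.001, 0, 0, 0]]]}}

```text
clock: 22.38
tcp_pos: [0.5114, -0.366, 0.13]
orientation: [0.0, -0.182, 0.983, -0.0]
wrist_force: [-4.3, 5.8, 7.9]
finger_gap: 0.009
grip_force: 40.4
```

>>> {"method": "carry_out", "body": {"increments": [[[0, 0, 0.001, 0, 0, 0], [0, 0, 0.002, 0, 0, 0], [0, 0, 0.002, 0, 0, 0]]]}}

```text
clock: 22.75
tcp_pos: [0.5114, -0.366, 0.1291]
orientation: [0.0, -0.182, 0.983, -0.0]
wrist_force: [-4.8, 5.2, 10.0]
finger_gap: 0.0092
grip_force: 40.5
```

>>> {"method": "carry_out", "body": {"increments": [[[0, 0, 0.001, 0, 0, 0], [0, 0, 0.001, 0, 0, 0]]]}}

```text
clock: 23.0
tcp_pos: [0.5114, -0.366, 0.1286]
orientation: [0.0, -0.182, 0.983, -0.0]
wrist_force: [-3.8, 4.6, 9.8]
finger_gap: 0.0092
grip_force: 40.5
```

>>> {"method": "carry_out", "body": {"increments": [[[0, 0, 0.001, 0, 0, 0], [0, 0, 0.002, 0, 0, 0], [0, 0, 0.002, 0, 0, 0]]]}}

```text
clock: 23.38
tcp_pos: [0.5114, -0.366, 0.1283]
orientation: [0.0, -0.182, 0.983, -0.0]
wrist_force: [-5.2, 6.4, 12.9]
finger_gap: 0.0093
grip_force: 41.0
```

>>> {"method": "carry_out", "body": {"increments": [[[0, 0, 0.001, 0, 0, 0], [0, 0, 0.001, 0, 0, 0]]]}}

```text
clock: 23.62
tcp_pos: [0.5114, -0.366, 0.1283]
orientation: [0.0, -0.182, 0.983, -0.0]
wrist_force: [-5.9, 7.6, 15.4]
finger_gap: 0.0089
grip_force: 41.4
```

Bottom felt: z stays at 0.1283 while the force rises. Turning.

>>> {"method": "carry_out", "body": {"increments": [[[0, 0, 0, 0, 0, 0.015], [0, 0, 0, 0, 0, 0.03], [0, 0, 0, 0, 0, 0.045]]]}}

```text
clock: 24.0
tcp_pos: [0.5114, -0.366, 0.1283]
orientation: [0.0, -0.04, 0.999, -0.0]
wrist_force: [-6.2, 6.3, 15.6]
finger_gap: 0.0089
grip_force: 41.4
```

Run:
```python
from h import *
box()
```

```text
t 24.0 tcp box mm [-21.53 -36.99 125.27] cw 16.47 tiltz [ 8.e-04 -6.e-04 -1.e+00] F [-6.2   6.26 15.64] T [1.39  1.29  0.065] gap 0.0089 grip 41.4
```

>>> {"method": "carry_out", "body": {"increments": [[[0, 0, 0, 0, 0, 0.025], [0, 0, 0, 0, 0, 0.05], [0, 0, 0, 0, 0, 0.075], [0, 0, 0, 0, 0, 0.1], [0, 0, 0, 0, 0, 0.12]]]}}

```text
clock: 24.62
tcp_pos: [0.5113, -0.3657, 0.1283]
orientation: [0.0, 0.331, 0.944, 0.0]
wrist_force: [-6.4, 6.6, 15.7]
finger_gap: 0.0093
grip_force: 41.4
```

>>> {"method": "carry_out", "body": {"increments": [[[0, 0, 0, 0, 0, 0.02], [0, 0, 0, 0, 0, 0.04], [0, 0, 0, 0, 0, 0.06], [0, 0, 0, 0, 0, 0.079]]]}}

```text
clock: 25.12
tcp_pos: [0.5114, -0.3655, 0.1283]
orientation: [0.0, 0.552, 0.834, 0.0]
wrist_force: [-5.5, 8.4, 16.7]
finger_gap: 0.0092
grip_force: 41.4
```

Run:
```python
from h import *
box()
```

```text
t 25.12 tcp box mm [-21.15 -37.18 125.28] cw 88.14 tiltz [ 8.e-04  1.e-04 -1.e+00] F [-5.52  8.41 16.67] T [1.7   1.285 0.053] gap 0.0092 grip 41.4
```

>>> {"method": "carry_out", "body": {"increments": [[[0, 0, 0, 0, 0, 0.006], [0, 0, 0, 0, 0, 0.006], [0, 0, -0.003, 0, 0, 0.006], [0, 0, -0.005, 0, 0, 0.006], [0, 0, -0.005, 0, 0, 0.006]]]}}

```text
clock: 25.75
tcp_pos: [0.5114, -0.3655, 0.1296]
orientation: [-0.0, 0.566, 0.824, 0.0]
wrist_force: [-3.7, 6.2, 9.2]
finger_gap: 0.0092
grip_force: 40.5
```

>>> {"method": "carry_out", "body": {"increments": [[[0, 0, 0, 0, 0, 0], [0, 0, 0, 0, 0, 0], [0, 0, 0, 0, 0, 0]]], "jaw": 0.5}}

```text
clock: 26.12
tcp_pos: [0.5117, -0.3668, 0.1281]
orientation: [0.0, 0.567, 0.824, -0.0]
wrist_force: [0.3, 0.1, -0.8]
finger_gap: 0.0427
grip_force: 0.0
```

>>> {"method": "carry_out", "body": {"increments": [[[0, 0, -0.06, 0, 0, 0], [-0.02, 0, -0.14, 0, 0, 0], [-0.04, -0.04, -0.16, 0, 0, 0], [-0.06, -0.08, -0.16, 0, 0, 0], [-0.06, -0.08, -0.16, 0, 0, 0]]]}}

```text
clock: 26.75
tcp_pos: [0.4826, -0.41, 0.2066]
orientation: [-0.001, 0.568, 0.823, 0.0]
wrist_force: [-0.7, -0.6, -0.2]
finger_gap: 0.0425
grip_force: 0.0
```

```bash
python3 wr.py w3.png
python3 - <<'E'
from h import *
a=np.load('a.npy')
for y in (37,-37):
    k=(abs(a[...,0]+22)<20)&(abs(a[...,1]-y)<20)&(a[...,2]>112)&(a[...,2]<145)
    if k.sum()>20: print(y,k.sum(),cv2.minAreaRect(a[k][:,:2].astype(np.float32)),np.percentile(a[k][:,2],[50,90]))
E
```

```text
t 26.75 tcp box mm [-52.28   5.71 203.57] cw 90.3 tiltz [-0.002   0.0016 -1.    ] F [-0.72 -0.63 -0.19] T [-0.002  0.003 -0.016] gap 0.0425 grip 0.0
cover z 265.63388422329234
red 59 [427. 199.] [-21.6 -57.6 101. ]
red 55 [238. 200.] [-21.8  57.3 100.7]
red 48 [306. 200.] [-21.6  16.3 101. ]
red 44 [360. 200.] [-21.7 -16.8 101.1]
37 1252 ((-21.730304718017578, 36.929237365722656), (10.23483943939209, 33.454280853271484), 89.73428344726562) [126.97470634 128.15846317]
-37 1247 ((-21.436616897583008, -36.912227630615234), (10.418951034545898, 33.380889892578125), 89.83057403564453) [124.5295539  125.79198917]
```

View pics/w3.png

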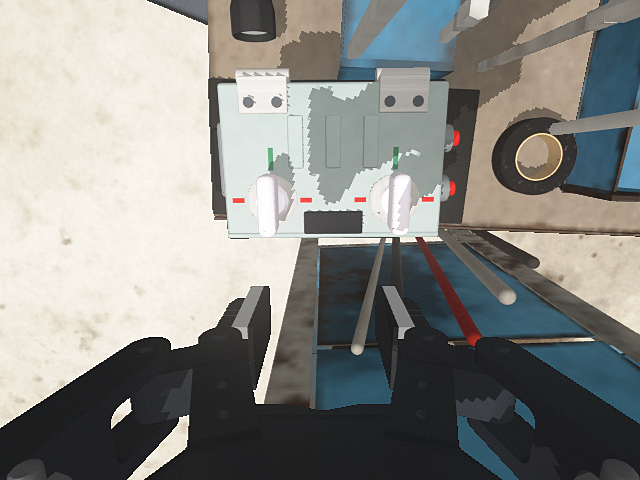

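Both wings (px (267,205) and (400,203)) point at their green marks and sit 13 and 15 mm down. The cover is shut and the gripper is clear, so I'm handing in.

```bash
python3 -c "
from workcell import env
print(env.hand_in())"
```

```text
the job is handed in; nothing more can be done
None
```

The cover is shut, and both wing studs are pressed to the bottom, turned to the hinge and caught in their notches (about 13 mm and 15 mm down); the job was handed in at about 27 s, and though my first push slipped over the cover's free edge (about 18 N sideways), the cover ended flat at its shut height.

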